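# Clip a bamboo slat into the sanding jig

## Task

Get the bamboo slat clamped in the jig for sanding: press down the tail of the sliding spring clip to open its jaw, keep it pressed while you slide the clip along its rail over the slat's near end, and go on until the stop in the clip's throat has pushed the slat snugly up against the wooden end block, gently and without forcing it. Then let go of the tail so that the jaw springs shut on the slat and holds it there. Leave everything else on the bench where it is.

Things in the scene. Friction and masses are not known exactly. Their poses are not given: they have to be found in the camera images.
- jig: Fixed grey plank 540 x 130 x 25 mm with clip rail, slat bed and end block. Frame: x along the rail from the clip to the end block, y across, z up; origin on the table, on the plank's centre line; the plank spans x -300 to +240 mm.
- block (a point): On the jig: centre of the end block's face that the slat must meet (jig x = 200 mm, 55 mm above the table). The block is 75 mm high. Before it the slat bed, top 50 mm above the table, spans jig x 60 to 200 mm, with side fences 8 mm high (3 mm play each side of the slat). Axes: the jig's.
- clip: Steel spring clip on a carriage; slides along jig x only, friction 2.5 N and 8 N per m/s, stays where left. Origin on the plank's top (25 mm above the table) below the jaw's hinge pin (48 mm above the origin); axes as the jig's. A 30 mm wide fixed tongue is the lower jaw, its top 0.5 mm below the slat's underside. The jaw's tail rises backwards (-x).
- mouth (a point): On the clip: top of the tongue's tip, 85 mm ahead of the clip's origin; it starts 5 mm or more short of the slat. The upper jaw's 14 mm long tooth meets the tongue here; shut, it is blunt and cannot ride up on the slat. Inside the mouth a stop plate faces the slat's end, 27 to 59 mm behind this point: set differently each time and not reported, so feel for it.
- jaw (a joint): Angle of the upper jaw (rad): 0 = shut on the empty tongue, 0.42 = fully open (hard limit), about 0.14 = shut on the slat. A spring always closes it; it takes about 6 N on the tail to start opening it and 12 N to hold it fully open. Over 0.2 the tooth is clear above the slat.
- pad (a point): On the jaw: centre of the tail's thumb pad (top face), a cup 42 mm wide and 55 mm long between cross ridges 27 mm ahead (14 mm high; push on it to slide the clip) and 27 mm behind (10 mm high). Jaw shut: pad slopes 0.42 rad, rising backwards, point 68 mm behind the pin, 103 mm above the table. Fully open: pad level, point 74.5 mm behind the pin, 73 mm above the table. Axes: the jaw's.
- slat: Loose bamboo slat 200 x 36 x 10 mm, pale with a greenish top, lying on the jig's bed along jig x with its near end overhanging towards the clip. Origin at the centre of its underside, x along its length. It starts 8 to 22 mm short of the end block; against the block its origin is at jig x = 100 mm.
- cup_tall: Bystander: green bamboo cup, 72 mm wide, 140 mm high. Origin under its centre, z up.
- cup_short: Bystander: green bamboo cup, 68 mm wide, 70 mm high. Origin under its centre, z up.
- spare_slat: Bystander: a shorter bamboo slat 150 x 30 x 8 mm lying on the bench, not to be clamped. Origin at the centre of its underside, x along its length.
- hammer: Bystander: hammer lying on the bench along its x axis, origin at its middle.
- screwdriver: Bystander: screwdriver lying on the bench along its x axis, origin at its middle.
- sander: Bystander: cork sanding block 100 x 50 x 25 mm. Origin at the centre of its underside.
- glue: Bystander: white glue bottle, 52 mm wide, 150 mm high. Origin under its centre.
Mind the look-alikes: they are no part of the job. Leave any pink look-alike of the slat alone.

How it is judged:
On the way, in this order (a step that is already met when the one before it is completed fails the run):
1. the clip's jaw is opened by its tail (value of joint jaw above 0.25 rad), for 0.2 s.
2. with the jaw open, the stop in the clip's throat presses the slat home against the end block (value of joint jaw above 0.18 rad and contact force between clip and slat above 1 N and x of slat in the frame of jig between 0.097 and 0.104 m), for 0.1 s.
At the end, for the whole second after the job is handed in: The slat lies flat (within 0.05 rad), at rest, within 3 mm of touching the end block (its origin at jig x 97 mm or more), with the clip's jaw sprung shut on it (jaw between 0.10 and 0.18 rad, clip and slat pressed together by over 3 N) (x of slat in the frame of jig between 0.097 and 0.104 m and value of joint jaw between 0.1 and 0.18 rad and contact force between clip and slat above 3 N and angle between slat's own z axis and vertical below 0.05 rad and linear speed of slat below 0.01 m/s).
It fails at once if the slat is forced: the clip bears on it with over 30 N (contact force between clip and slat above 30 N).
It fails at once if a bystander is moved by more than 30 mm (distance of any of cup_tall, cup_short, spare_slat, hammer, screwdriver, sander, glue from where it was at the start of the episode above 0.03 m).
It also fails if it takes over 46 s, if anything falls off the work surface, if the arm or the gripper's body presses on something with over 40 N, if the wrist force passes 120 N, or if a joint passes its speed limit or range.

## Robot

A 6-joint arm with a two-finger parallel gripper is mounted at the origin on the work surface. World frame = base frame: x ahead of the robot, y to its left, z up, the work surface at z = 0. Lengths are in m, angles in rad, forces in N, time in s.
With the tool pointing down it reaches from about 0.35 to 0.775 m from the base axis. Payload 5.5 kg.
Tool frame: the origin (TCP) lies midway between the tips of the shut fingers; the grasp point (between the pads) lies 19 mm behind it; z points along the fingers, y is the line along which they close (so a half turn about z gives the same grasp; the last joint's range is limited). The gripper opens to 85 mm and grips with 20 to 120 N. Pads are 22 mm wide; open, the fingers measure 114 mm over their backs; the gripper's body (76 mm by 85 mm) begins 54 mm behind the grasp point. The pads swing forward as they close: fully open they stand 13 mm farther back than shut.
Start: joints at [1.173, 0.313, 0.046, 1.304, 0, 1.431], TCP at [0.147, 0.556, 0.231] pointing down, gripper open.
Joint ranges: [-2.76, 2.76], [-0.86, 1.69], [-1.03, 1.26], [-2.2, 2.34], [-1.47, 1.5], [-3.14, 3.14]. Speed limits (rad/s): [2.57, 2.57, 3.14, 3.14, 3.14, 3.14].

## Interface

Orientations are given as a unit quaternion [w, x, y, z].
In Python, from workcell import get_state, read_camera, camera_info, hand_in, recognise gives the robot as it stands.
- The arm moves only by the tool arm_command, never from a script. Its argument "moves" is one flat list of numbers, 7 for each row, row after row: the opening, from -1 (shut) to 1 (fully open), then the shift along the tool's x, y, z in mm, then the turn, a rotation vector about the tool's x, y, z in rad. A call has 1 to 8 rows; each row shifts and turns the commanded pose from where the row before left it, along the tool's axes as they then stand; what a row does not reach is not made up. A row lasts 1/8 s, in which the tool goes at most 62.5 mm and 10.7 degrees, less where a joint would pass 70% of its speed; a pose out of reach is approached as far as the arm can. A call with a gripper value outside its range is refused whole. The fingers move at their own pace and stop on an object; "newtons" is the grip in N (left out, the last holds). Time passes only in rows, so rows that do not move let the fingers close. It gives the time, the measured TCP pose, the force, the opening and the grip force at its end, in the units of the state.
- get_state(): the state, without advancing time (a new reading comes with each control period).
- read_camera(name): name is "scene" or "top"; returns (picture, depth): 480x640x3 uint8, blue, green, red; 480x640 float32, m along the optical axis (not along the pixel's ray), 0 where there is no reading.
- camera_info(name): a dict with "fovy" (degrees; the focal length in pixels is half the picture's height over the tangent of half this angle, whatever the lens; pixels are square), "cx", "cy" (the principal point, pixels), "eye" and "orientation" of the camera in the world. Camera axes: x right, y down, z forward; pixel columns grow to the right and rows downward; lengths in m; the calibration is good to about 2 mm. A picture is of the moment at which its call begins. camera_info takes no time and is no camera call.
- hand_in(): hands the job in; it is judged then, once.
Trained networks look in the newest picture that a camera, given by its name, has taken for a name from the list of things; names that differ only in an ending like _2 or _b are one class to them, and where a whole thing is asked for, a point or a joint stands for the part that bears it (a point fixed in the world has none). Each returns a list of dicts, best first, with "confidence" (0 to 1); they miss things now and then, are a little off and sometimes report something else, mostly with a low value. They report only what shows in the picture. A call takes as long as a camera call. They do not tell look-alikes from the thing itself.
- recognise(camera, label): "point" ([column, row] in pixels, amid what is visible of it).
The state is a dict: "clock": time; "joint_pos": joint angles; "qvel": joint speeds; "tau": joint torques, N m; "tcp_pos": TCP position; "orientation": TCP orientation; "wrist_force": force on the tool from outside, world axes, zero at the start; "ft_torque": the same for the moment, N m; "finger_gap": finger opening in m; "grip_force": force on a finger pad.
Only numpy, scipy, OpenCV 4.12 (cv2) and the standard library are available. Lean on these libraries where they do the work, as an engineer would, in place of code of your own. Each camera call takes 0.05 s, during which the arm holds its last target. There are 200 camera calls.

## Working session

There is one attempt and no reset: what is moved stays moved. The work goes in short steps, Python scripts to look and compute and a tool call to move; the robot and the scene stay as the last step left them, time stands still between calls to the robot, and variables do not carry over. Pictures are saved under pics/ and viewed, at most 10 in all, crops included, and the job is handed in when it is done.

Besides the shell and the picture viewer there is one more tool, called as name(argument=value, ...) on one line, values as JSON. arm_command: Moves the arm, as the interface text tells. Its arguments: {"type":"object","properties":{"moves":{"type":"array"},"newtons":{"type":"number"}},"required":["moves"]}

```bash
mkdir -p pics; cat > h.py <<'E'
import numpy as np,cv2
from workcell import *
from scipy.spatial.transform import Rotation as R
def cam(n):
    i=camera_info(n);f=240/np.tan(np.radians(i['fovy'])/2);q=np.array(i['orientation'])
    M=R.from_quat(q[[1,2,3,0]]).as_matrix() if q.size==4 else q
    return i,f,M,np.array(i['eye'])
def cloud(n,d):
    i,f,M,e=cam(n);v,u=np.mgrid[:480,:640]
    return np.stack([(u-i['cx'])/f*d,(v-i['cy'])/f*d,d],-1)@M.T+e
E
python3 - <<'E'
from h import *
for n in('scene','top'):
    p,d=read_camera(n);cv2.imwrite(f'pics/{n}0.png',p);np.savez(f'{n}0.npz',p=p,d=d);c=cloud(n,d)
    print(n,camera_info(n))
    for l in('jig','clip','slat','pad','block','mouth','spare_slat'):
        for r in recognise(n,l)[:3]:
            u,v=map(int,np.round(r['point']));print(l,round(r['confidence'],2),u,v,c[v,u].round(3))
print(get_state())
E
```

```text
scene {'fovy': 42.287830093738805, 'cx': 316.7412844715907, 'cy': 249.1789225059931, 'eye': array([1.50305513, 0.33905869, 1.11079182]), 'orientation': array([-0.22806582,  0.52789471,  0.75407773, -0.31730101])}
jig 0.84 331 288 [0.566 0.047 0.038]
clip 0.51 315 269 [0.56  0.005 0.081]
slat 0.94 480 253 [0.298 0.357 0.012]
slat 0.63 293 223 [ 0.355 -0.131  0.01 ]
pad 0.83 312 264 [ 0.547 -0.007  0.081]
block 0.58 330 290 [0.569 0.046 0.034]
mouth 0.85 312 271 [0.568 0.001 0.081]
spare_slat 0.76 368 258 [0.411 0.094 0.008]
spare_slat 0.26 313 265 [ 0.545 -0.005  0.077]
top {'fovy': 43.5045251558884, 'cx': 333.3573514258334, 'cy': 243.73843931104693, 'eye': array([ 0.30592884, -0.03068884,  1.44190642]), 'orientation': array([ 0.05276694, -0.69961291,  0.71070703, -0.05150682])}
jig 0.59 293 237 [0.527 0.063 0.071]
clip 0.83 321 229 [ 0.542 -0.002  0.085]
slat 0.95 232 243 [0.517 0.206 0.06 ]
slat 0.95 383 314 [ 0.349 -0.144  0.014]
slat 0.67 176 348 [0.277 0.344 0.009]
pad 0.88 326 227 [ 0.547 -0.014  0.084]
pad 0.2 203 192 [0.651 0.286 0.012]
mouth 0.88 322 229 [ 0.543 -0.004  0.078]
spare_slat 0.77 279 291 [0.407 0.101 0.009]
{'clock': 0.8, 'joint_pos': array([1.17337470e+00, 3.13172595e-01, 4.61142219e-02, 1.30353832e+00,
       4.22492885e-05, 1.43120836e+00]), 'qvel': array([ 0.001106  , -0.0007705 , -0.00011602, -0.00076292, -0.00371431,
        0.00353218]), 'tau': array([ 8.98635844e-04, -4.80385709e+01,  2.98797405e+01, -2.35045536e-04,
       -1.21478006e-04,  5.46725033e-06]), 'tcp_pos': array([0.1466373 , 0.55606691, 0.23134462]), 'orientation': array([6.11255424e-06, 1.28560032e-01, 9.91701723e-01, 1.01843893e-04]), 'wrist_force': array([ 0.16175023, -0.21337469, -0.21710589]), 'ft_torque': array([ 0.00693744, -0.03858822,  0.00791665]), 'grip_force': 0.0, 'finger_gap': 0.0857710791381923}
```

View pics/scene0.png

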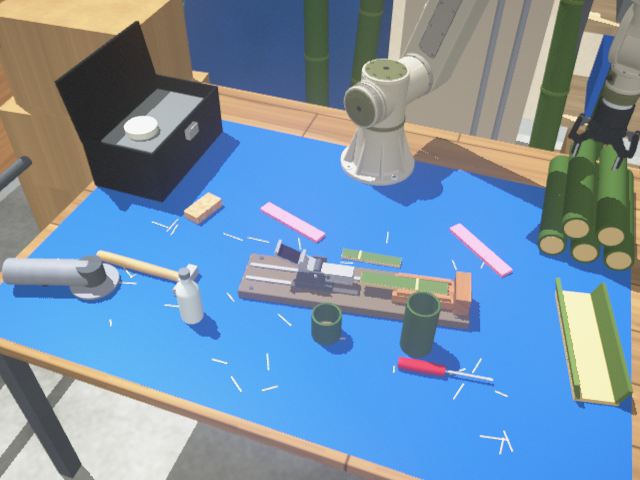

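View pics/top0.png

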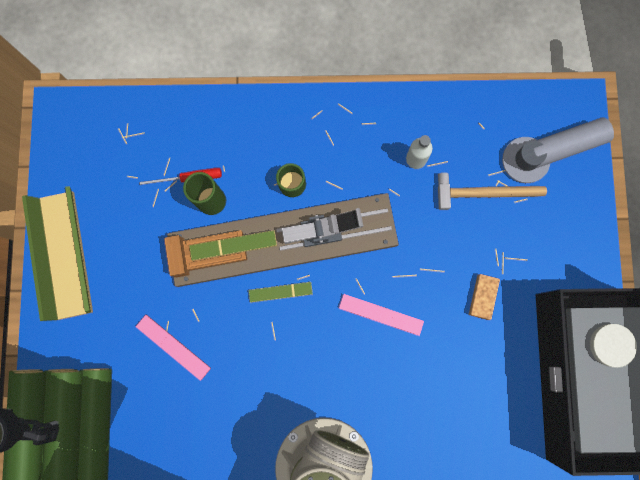

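The slat in the jig is at (232,243) in the top view: greenish, lying on the bed, with its near end at about (277,238). The look-alikes are the pink slats at (383,314) and (176,348), and the short spare at (279,291), all off the jig. The clip's black thumb pad is at about (348,220), and the block is at (175,255).

```bash
python3 - <<'E'
from h import *
z=np.load('top0.npz');p,d=z['p'],z['d'];c=cloud('top',d)
v,u=np.mgrid[:480,:640]
roi=(u>155)&(u<405)&(v>185)&(v<292)
m=roi&(abs(c[...,2]-.025)<.006)
# plank
hsv=cv2.cvtColor(p,cv2.COLOR_BGR2HSV)
m&=~((hsv[...,0]>95)&(hsv[...,0]<125)&(hsv[...,1]>120)) 
m=cv2.morphologyEx(m.astype(np.uint8),cv2.MORPH_OPEN,np.ones((3,3)))>0
n,l,s,_=cv2.connectedComponentsWithStats(m.astype(np.uint8));print(s)
P=c[m][:,:2];r=cv2.minAreaRect((P*1000).astype(np.float32));print('plank',r,cv2.boxPoints(r))
b=cv2.boxPoints(r)/1000
# long axis toward +y
e=[(b[(i+1)%4]-b[i]) for i in range(4)];ax=max(e,key=lambda a:np.hypot(*a)+1e-3*a[1]);ax/=np.hypot(*ax)
if ax[1]<0:ax=-ax
yx=np.array([-ax[1],ax[0]])
o=np.array(r[0])/1000+ax*.03  # centre at jig x=-30
print('ax',ax,'o',o,'yaw',np.arctan2(ax[1],ax[0]))
J=np.stack([(c[...,:2]-o)@ax,(c[...,:2]-o)@yx,c[...,2]],-1)
np.savez('jig.npz',ax=ax,o=o)
g=roi&(hsv[...,0]>28)&(hsv[...,0]<60)&(hsv[...,1]>80)&(abs(J[...,1])<.04)
print('slat',[np.percentile(J[g][:,k],[1,50,99]).round(3) for k in range(3)])
k=roi&(p.max(-1)<60)&(abs(J[...,1])<.05)&(c[...,2]>.05)
print('pad',k.sum(),[np.percentile(J[k][:,q],[1,10,50,90,99]).round(3) for q in range(3)])
# profile along centre line
for x in np.arange(-.3,.245,.01):
    s=roi&(abs(J[...,0]-x)<.005)&(abs(J[...,1])<.012)
    if s.any():print(round(x,2),np.median(J[s][:,2]).round(3),J[s][:,2].max().round(3),p[s].mean(0).astype(int))
cv2.imwrite('pics/crop1.png',cv2.resize(p[185:292,155:405],None,fx=3.2,fy=3.2,interpolation=cv2.INTER_CUBIC))
E
```

```text
[[     0      0    640    480 301220]
 [   181    194    217     90   5755]
 [   275    231      9      9     62]
 [   347    231      3      3      9]
 [   167    232     10      5     36]
 [   342    232      4      3     12]
 [   277    241      8      7     34]
 [   175    276     10     10     72]]
plank ((530.7408447265625, 92.1046142578125), (130.88746643066406, 539.0692138671875), 9.549459457397461) [[ 421.48846  347.04715]
 [ 510.9195  -184.55202]
 [ 639.9932  -162.83792]
 [ 550.5622   368.76123]]
ax [-0.16589902  0.98614275] o [0.52576387 0.1216889 ] yaw 1.737466
slat [array([-0.014,  0.08 ,  0.181]), array([-0.018, -0.   ,  0.017]), array([0.055, 0.061, 0.068])]
pad 320 [array([-0.207, -0.203, -0.186, -0.168, -0.164]), array([-0.019, -0.015,  0.   ,  0.015,  0.018]), array([0.089, 0.096, 0.105, 0.114, 0.118])]
-0.3 0.024 0.032 [139 117 107]
-0.29 0.026 0.037 [106 123 137]
-0.28 0.026 0.031 [106 122 137]
-0.27 0.026 0.033 [106 123 137]
-0.26 0.027 0.032 [106 122 137]
-0.25 0.025 0.033 [106 122 137]
-0.24 0.026 0.033 [106 122 137]
-0.23 0.026 0.034 [107 123 137]
-0.22 0.116 
[... 708 characters left out ...]
61 0.067 [ 70 135 110]
0.02 0.062 0.069 [ 70 134 110]
0.03 0.064 0.068 [ 70 134 110]
0.04 0.061 0.07 [ 70 134 109]
0.05 0.061 0.066 [ 69 134 109]
0.06 0.062 0.068 [ 69 134 109]
0.07 0.061 0.069 [ 69 134 109]
0.08 0.061 0.067 [ 70 134 109]
0.09 0.062 0.068 [ 70 134 109]
0.1 0.062 0.068 [ 70 133 109]
0.11 0.062 0.067 [ 98 163 161]
0.12 0.062 0.067 [ 78 141 125]
0.13 0.062 0.067 [ 70 133 109]
0.14 0.062 0.067 [ 69 133 108]
0.15 0.061 0.068 [ 69 133 109]
0.16 0.062 0.067 [ 69 133 109]
0.17 0.061 0.069 [ 69 133 109]
0.18 0.061 0.066 [ 70 134 114]
0.19 0.052 0.058 [ 74 121 171]
0.2 0.065 0.08 [ 64 102 147]
0.21 0.076 0.082 [ 77 126 181]
0.22 0.076 0.084 [ 77 126 182]
0.23 0.075 0.082 [ 80 125 180]
```

View pics/crop1.png

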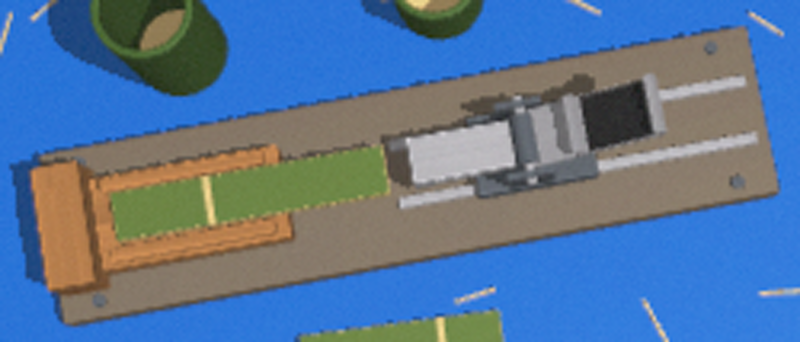

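The enlarged crop confirms the slat: green with a light band, its near end (385,170) facing the clip's tongue. It is about 16 mm short of the block. The black cup pad is at crop (617,112). First I turn so that tool x lies along jig x, with the fingers shut, then travel above the pad.

arm_command(moves=[-1, 0, 0, 0, 0, 0, 0.1636, -1, 0, 0, 0, 0, 0, 0.1636, -1, 0, 0, 0, 0, 0, 0.1636, -1, 0, 0, 0, 0, 0, 0.1636, -1, 0, 0, 0, 0, 0, 0.1636, -1, 0, 0, 0, 0, 0, 0.1636, -1, 0, 0, 0, 0, 0, 0.1636], newtons=60)

```text
clock: 1.68
tcp_pos: [0.1466, 0.556, 0.2313]
orientation: [-0.0, 0.647, 0.762, 0.0]
wrist_force: [-0.4, 0.1, 0.4]
finger_gap: -0.0003
grip_force: 0.0
```

arm_command(moves=[-1, -48, 21.5, 0, 0, 0, 0, -1, -48, 21.5, 0, 0, 0, 0, -1, -48, 21.5, 0, 0, 0, 0, -1, -48, 21.5, 0, 0, 0, 0, -1, -48, 21.5, 0, 0, 0, 0, -1, -48, 21.5, 0, 0, 0, 0, -1, -48, 21.5, 0, 0, 0, 0])

```text
clock: 2.55
tcp_pos: [0.352, 0.2485, 0.2316]
orientation: [0.0, 0.645, 0.764, 0.001]
wrist_force: [0.5, -0.2, 0.0]
finger_gap: 0.0001
grip_force: 0.0
```

arm_command(moves=[-1, -48, 21.5, 0, 0, 0, 0, -1, -48, 21.5, 0, 0, 0, 0, -1, -48, 21.5, 0, 0, 0, 0, -1, -48, 21.5, 0, 0, 0, 0, -1, -48, 21.5, 0, 0, 0, 0, -1, -48, 21.5, 0, 0, 0, 0, -1, 0, 0, 0, 0, 0, 0, -1, 0, 0, 0, 0, 0, 0])

```text
clock: 3.55
tcp_pos: [0.5259, -0.0124, 0.231]
orientation: [-0.001, 0.646, 0.764, -0.0]
wrist_force: [-1.1, -0.0, -1.1]
finger_gap: 0.0001
grip_force: 0.0
```

```bash
cat >> h.py <<'E'
def st():
    s=get_state();j=np.load('jig.npz');ax,o=j['ax'],j['o'];yx=np.array([-ax[1],ax[0]])
    t=s['tcp_pos'];q=s['orientation'];M=R.from_quat(q[[1,2,3,0]]).as_matrix();w=s['wrist_force']
    print('t',s['clock'],'jig',((t[:2]-o)@ax).round(4),((t[:2]-o)@yx).round(4),t[2].round(4),'F',(w[:2]@ax).round(1),(w[:2]@yx).round(1),w[2].round(1))
    print('toolx',M[:,0].round(3),'ax',ax.round(3),'z',M[:,2].round(3),'gap',s['finger_gap'])
E
python3 -c "from h import *;st()"
```

```text
t 3.55 jig -0.1323 0.0221 0.231 F 0.1 1.1 -1.1
toolx [-0.166  0.986  0.001] ax [-0.166  0.986] z [-0.001  0.001 -1.   ] gap 0.00010149577159437063
```

arm_command(moves=[-1, -48, 22, 0, 0, 0, 0, -1, 0, 0, 40, 0, 0, 0, -1, 0, 0, 40, 0, 0, 0, -1, 0, 0, 30, 0, 0, 0, -1, 0, 0, 0, 0, 0, 0, -1, 0, 0, 0, 0, 0, 0])

```text
clock: 4.3
tcp_pos: [0.5565, -0.0554, 0.1228]
orientation: [0.001, 0.645, 0.764, 0.0]
wrist_force: [0.3, 0.2, 1.6]
finger_gap: -0.0003
grip_force: 0.0
```

```bash
python3 - <<'E'
from h import *
st();a=read_camera('top')[0];b=read_camera('scene')[0]
A=cv2.resize(a[185:292,155:405],None,fx=3.2,fy=3.2,interpolation=cv2.INTER_CUBIC)[:300]
B=cv2.resize(b[200:330,220:480],(800,400))[:300]
cv2.imwrite('pics/c2.png',np.vstack([A,B[:300]]))
E
```

```text
t 4.3 jig -0.1797 -0.001 0.1228 F 0.2 -0.3 1.6
toolx [-0.168  0.986 -0.   ] ax [-0.166  0.986] z [ 0.002 -0.    -1.   ] gap -0.0003378999138425709
```

View pics/c2.png

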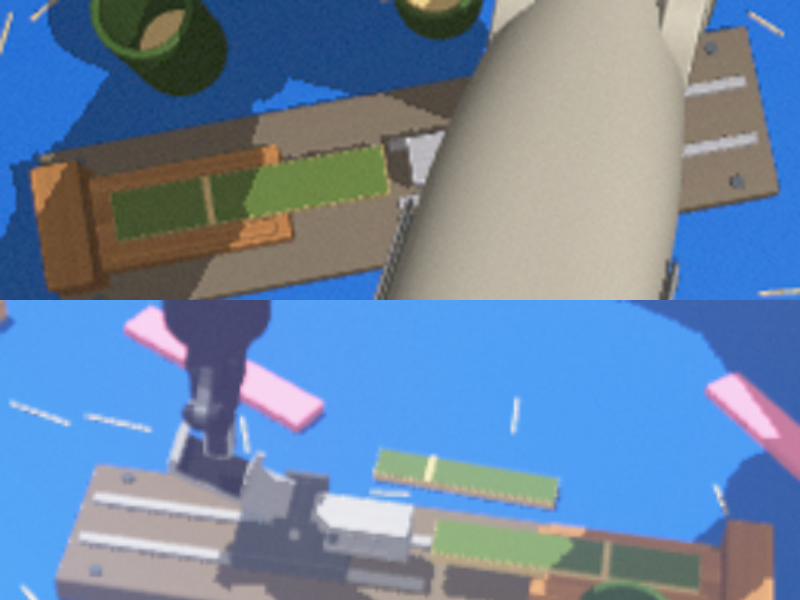

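The fingers stand inside the cup at about (215,450), between the two ridges. Now pressing down.

arm_command(moves=[-1, 0, 0, 10, 0, 0, 0, -1, 0, 0, 8, 0, 0, 0, -1, 0, 0, 5, 0, 0, 0, -1, 0, 0, 5, 0, 0, 0, -1, 0, 0, 5, 0, 0, 0, -1, 0, 0, 5, 0, 0, 0, -1, 0, 0, 4, 0, 0, 0, -1, 0, 0, 0, 0, 0, 0])

```text
clock: 5.4
tcp_pos: [0.5572, -0.0575, 0.0806]
orientation: [0.002, 0.646, 0.764, -0.0]
wrist_force: [-1.2, -2.4, 11.6]
finger_gap: 0.0001
grip_force: 5.3
```

```bash
python3 - <<'E'
from h import *
st();b=read_camera('scene')[0]
cv2.imwrite('pics/c3.png',cv2.resize(b[200:330,220:480],(800,400),interpolation=cv2.INTER_CUBIC))
E
```

```text
t 5.4 jig -0.1819 -0.0012 0.0806 F -2.2 1.6 11.6
toolx [-0.166  0.986 -0.003] ax [-0.166  0.986] z [ 0.002 -0.003 -1.   ] gap 9.94217608004589e-05
```

View pics/c3.png

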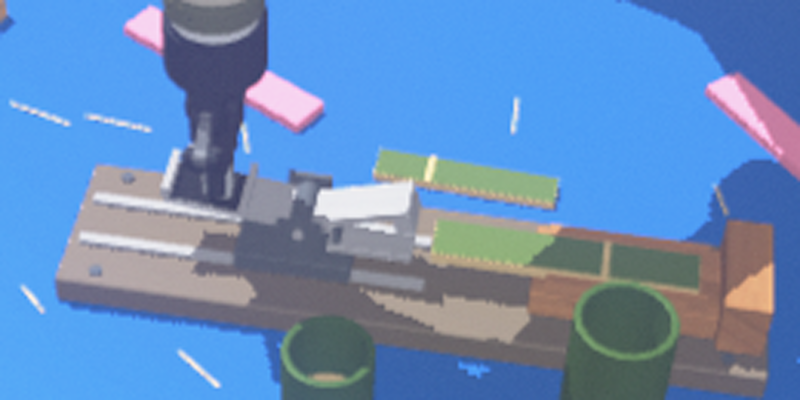

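The jaw has visibly opened: the tooth at (370,190) is raised. I press 4 mm deeper and start to slide.

arm_command(moves=[-1, 0, 0, 4, 0, 0, 0, -1, 0, 0, 0, 0, 0, 0, -1, 2, 0, 0, 0, 0, 0, -1, 3, 0, 0, 0, 0, 0, -1, 3, 0, 0, 0, 0, 0, -1, 3, 0, 0, 0, 0, 0, -1, 3, 0, 0, 0, 0, 0, -1, 3, 0, 0, 0, 0, 0])

```text
clock: 6.45
tcp_pos: [0.5543, -0.0408, 0.077]
orientation: [0.002, 0.646, 0.764, -0.0]
wrist_force: [-2.5, -2.6, 11.9]
finger_gap: 0.0001
grip_force: 5.8
```

```bash
python3 -c "from h import *;st()"
```

```text
t 6.45 jig -0.165 -0.0012 0.077 F -2.2 2.9 11.9
toolx [-0.166  0.986 -0.003] ax [-0.166  0.986] z [ 0.003 -0.003 -1.   ] gap 0.00013290640714927482
```

arm_command(moves=[-1, 4, 0, 0, 0, 0, 0, -1, 4, 0, 0, 0, 0, 0, -1, 4, 0, 0, 0, 0, 0, -1, 4, 0, 0, 0, 0, 0, -1, 4, 0, 0, 0, 0, 0, -1, 0, 0, 0, 0, 0, 0])

```text
clock: 7.2
tcp_pos: [0.5508, -0.0205, 0.0769]
orientation: [0.002, 0.646, 0.764, 0.0]
wrist_force: [-2.2, -1.5, 11.4]
finger_gap: -0.0001
grip_force: 5.8
```

```bash
python3 - <<'E'
from h import *
st();b=read_camera('scene')[0]
cv2.imwrite('pics/c4.png',cv2.resize(b[200:330,220:480],(800,400),interpolation=cv2.INTER_CUBIC))
E
```

```text
t 7.2 jig -0.1444 -0.0011 0.0769 F -1.1 2.4 11.4
toolx [-0.167  0.986 -0.002] ax [-0.166  0.986] z [ 0.002 -0.002 -1.   ] gap -0.00012297639479577751
```

View pics/c4.png

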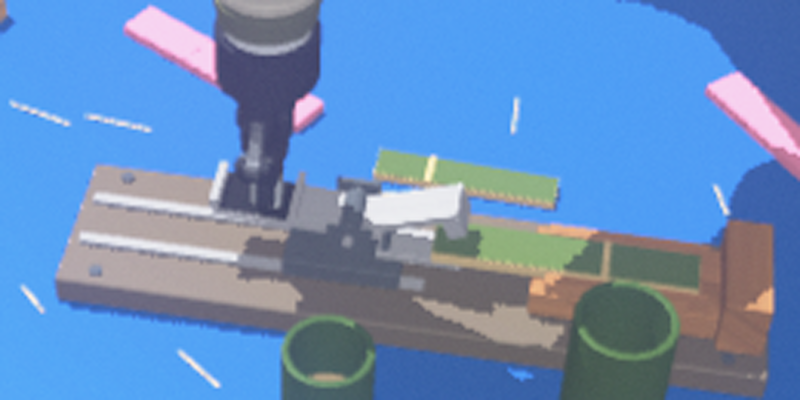

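The open tooth is over the slat's near end at (452,225), and the slat has not moved yet. I'll track the slat's far end and its band numerically while feeling for the stop.

```bash
cat >> h.py <<'E'
def slat(n,p=None,d=None):
    if p is None:p,d=read_camera(n)
    i,f,M,e=cam(n);j=np.load('jig.npz');ax,o=j['ax'],j['o'];yx=np.array([-ax[1],ax[0]])
    # sample picture along the slat's centre lines at z=.060 and find hue change at far end
    xs=np.arange(.05,.205,.0005);H=[]
    for y in np.linspace(-.01,.01,9):
        P=np.c_[o+xs[:,None]*ax+y*yx,np.full(len(xs),.06)]
        C=(P-e)@M;uv=(C[:,:2]/C[:,2:]*f+[i['cx'],i['cy']]).astype(np.float32)
        H.append(cv2.remap(p,uv[None,:,0].copy(),uv[None,:,1].copy(),cv2.INTER_LINEAR)[0].astype(float))
    H=np.mean(H,0);r=np.log((H[:,2]+5)/(H[:,1]+5))  # red over green
    lo,hi=np.median(r[:150]),np.median(r[-20:])
    k=np.where(r[200:]>.15)[0];far=xs[200+k[0]] if len(k) else None
    b=(xs>.09)&(xs<.15);w=np.clip(r[b]-lo-.04,0,.25);print(n,'far',far,'band',(w@xs[b]/w.sum()).round(4),'lo,hi',lo.round(2),hi.round(2))
E
python3 - <<'E'
from h import *
for n in('top','scene'):
    z=np.load(n+'0.npz');slat(n,z['p'],z['d']);slat(n)
E
```

```text
top far 0.1845000000000001 band 0.114 lo,hi -0.2 0.34
top far 0.1840000000000001 band 0.1141 lo,hi -0.19 0.31
scene far 0.1860000000000001 band 0.1151 lo,hi -0.19 0.27
scene far 0.1855000000000001 band 0.115 lo,hi -0.19 0.25
```

arm_command(moves=[-1, 2, 0, 0, 0, 0, 0, -1, 2, 0, 0, 0, 0, 0, -1, 2, 0, 0, 0, 0, 0, -1, 2, 0, 0, 0, 0, 0, -1, 2, 0, 0, 0, 0, 0, -1, 0, 0, 0, 0, 0, 0])

```text
clock: 8.1
tcp_pos: [0.5492, -0.0109, 0.0769]
orientation: [0.002, 0.646, 0.764, -0.0]
wrist_force: [-2.5, -2.3, 11.4]
finger_gap: 0.0002
grip_force: 5.8
```

```bash
python3 - <<'E'
from h import *
st()
for n in('top','scene'):slat(n)
E
```

```text
t 8.1 jig -0.1346 -0.0011 0.0769 F -1.8 2.8 11.4
toolx [-0.166  0.986 -0.003] ax [-0.166  0.986] z [ 0.002 -0.002 -1.   ] gap 0.0002073912577292518
top far 0.1840000000000001 band 0.114 lo,hi -0.2 0.31
scene far 0.1855000000000001 band 0.115 lo,hi -0.19 0.25
```

arm_command(moves=[-1, 2, 0, 0, 0, 0, 0, -1, 2, 0, 0, 0, 0, 0, -1, 2, 0, 0, 0, 0, 0, -1, 2, 0, 0, 0, 0, 0, -1, 2, 0, 0, 0, 0, 0, -1, 0, 0, 0, 0, 0, 0])

```text
clock: 8.95
tcp_pos: [0.5475, -0.001, 0.0769]
orientation: [0.002, 0.646, 0.764, -0.0]
wrist_force: [-2.0, -1.4, 11.5]
finger_gap: 0.0001
grip_force: 5.8
```

```bash
python3 - <<'E'
from h import *
st()
for n in('top','scene'):slat(n)
E
```

```text
t 8.95 jig -0.1246 -0.0011 0.0769 F -1.0 2.2 11.5
toolx [-0.166  0.986 -0.003] ax [-0.166  0.986] z [ 0.002 -0.002 -1.   ] gap 7.339302033048608e-05
top far 0.1840000000000001 band 0.1142 lo,hi -0.2 0.31
scene far 0.1855000000000001 band 0.1151 lo,hi -0.19 0.25
```

arm_command(moves=[-1, 2, 0, 0, 0, 0, 0, -1, 2, 0, 0, 0, 0, 0, -1, 2, 0, 0, 0, 0, 0, -1, 2, 0, 0, 0, 0, 0, -1, 2, 0, 0, 0, 0, 0, -1, 0, 0, 0, 0, 0, 0])

```text
clock: 9.8
tcp_pos: [0.5458, 0.0089, 0.0769]
orientation: [0.002, 0.646, 0.764, -0.0]
wrist_force: [-2.5, -3.0, 11.9]
finger_gap: 0.0
grip_force: 5.8
```

```bash
python3 - <<'E'
from h import *
st()
for n in('top','scene'):slat(n)
E
```

```text
t 9.8 jig -0.1145 -0.0011 0.0769 F -2.5 3.0 11.9
toolx [-0.166  0.986 -0.002] ax [-0.166  0.986] z [ 0.002 -0.002 -1.   ] gap 3.887484685640615e-06
top far 0.1840000000000001 band 0.1142 lo,hi -0.2 0.31
scene far 0.1855000000000001 band 0.1153 lo,hi -0.19 0.25
```

arm_command(moves=[-1, 2, 0, 0, 0, 0, 0, -1, 2, 0, 0, 0, 0, 0, -1, 2, 0, 0, 0, 0, 0, -1, 2, 0, 0, 0, 0, 0, -1, 2, 0, 0, 0, 0, 0, -1, 0, 0, 0, 0, 0, 0])

```text
clock: 10.65
tcp_pos: [0.5441, 0.0187, 0.0768]
orientation: [0.002, 0.646, 0.764, -0.0]
wrist_force: [-3.0, -2.8, 11.7]
finger_gap: -0.0002
grip_force: 5.8
```

```bash
python3 - <<'E'
from h import *
st()
for n in('top','scene'):slat(n)
E
```

```text
t 10.65 jig -0.1046 -0.001 0.0768 F -2.2 3.4 11.7
toolx [-0.166  0.986 -0.003] ax [-0.166  0.986] z [ 0.002 -0.002 -1.   ] gap -0.00021561058386525392
top far 0.19150000000000011 band 0.1214 lo,hi -0.2 0.31
scene far 0.19300000000000012 band 0.1226 lo,hi -0.19 0.25
```

The slat is now moving, about 7 mm so far, with 7 to 8 mm left. Slower from here.

arm_command(moves=[-1, 1, 0, 0, 0, 0, 0, -1, 1, 0, 0, 0, 0, 0, -1, 1, 0, 0, 0, 0, 0, -1, 1, 0, 0, 0, 0, 0, -1, 1, 0, 0, 0, 0, 0, -1, 0, 0, 0, 0, 0, 0])

```text
clock: 11.5
tcp_pos: [0.5433, 0.0235, 0.0768]
orientation: [0.002, 0.646, 0.764, -0.0]
wrist_force: [-2.8, -2.5, 11.3]
finger_gap: 0.0001
grip_force: 5.8
```

```bash
python3 - <<'E'
from h import *
st()
for n in('top','scene'):slat(n)
E
```

```text
t 11.5 jig -0.0997 -0.001 0.0768 F -2.0 3.2 11.3
toolx [-0.166  0.986 -0.003] ax [-0.166  0.986] z [ 0.002 -0.002 -1.   ] gap 0.0001325890413274188
top far 0.19600000000000012 band 0.1263 lo,hi -0.19 0.3
scene far 0.19750000000000012 band 0.1273 lo,hi -0.19 0.23
```

arm_command(moves=[-1, 0.5, 0, 0, 0, 0, 0, -1, 0.5, 0, 0, 0, 0, 0, -1, 0.5, 0, 0, 0, 0, 0, -1, 0.5, 0, 0, 0, 0, 0])

```text
clock: 12.1
tcp_pos: [0.543, 0.0254, 0.0768]
orientation: [0.002, 0.646, 0.764, -0.0]
wrist_force: [-3.3, -3.5, 11.8]
finger_gap: -0.0003
grip_force: 5.8
```

```bash
python3 - <<'E'
from h import *
st()
for n in('top','scene'):slat(n)
E
```

```text
t 12.1 jig -0.0978 -0.001 0.0768 F -2.9 3.9 11.8
toolx [-0.166  0.986 -0.003] ax [-0.166  0.986] z [ 0.002 -0.003 -1.   ] gap -0.00031105668037179914
top far 0.19850000000000012 band 0.1282 lo,hi -0.2 0.25
scene far 0.20000000000000012 band 0.1293 lo,hi -0.19 0.14
```

arm_command(moves=[-1, 0.4, 0, 0, 0, 0, 0, -1, 0.4, 0, 0, 0, 0, 0, -1, 0.4, 0, 0, 0, 0, 0])

```text
clock: 12.58
tcp_pos: [0.5428, 0.0266, 0.0768]
orientation: [0.002, 0.646, 0.764, -0.0]
wrist_force: [-2.2, -3.0, 12.0]
finger_gap: 0.0001
grip_force: 5.8
```

```bash
python3 - <<'E'
from h import *
st()
for n in('top','scene'):slat(n)
E
```

```text
t 12.575 jig -0.0966 -0.001 0.0768 F -2.6 2.6 12.0
toolx [-0.166  0.986 -0.003] ax [-0.166  0.986] z [ 0.002 -0.003 -1.   ] gap 0.00014718662297533744
top far 0.20000000000000012 band 0.1293 lo,hi -0.2 0.16
scene far 0.20100000000000012 band 0.1303 lo,hi -0.19 0.05
```

arm_command(moves=[-1, 0.4, 0, 0, 0, 0, 0, -1, 0.4, 0, 0, 0, 0, 0])

```text
clock: 12.92
tcp_pos: [0.5427, 0.0273, 0.0768]
orientation: [0.002, 0.646, 0.764, -0.0]
wrist_force: [-2.6, -3.2, 12.4]
finger_gap: 0.0004
grip_force: 5.8
```

```bash
python3 - <<'E'
from h import *
st()
slat('top')
E
```

```text
t 12.925 jig -0.0959 -0.001 0.0768 F -2.7 3.1 12.4
toolx [-0.166  0.986 -0.003] ax [-0.166  0.986] z [ 0.002 -0.003 -1.   ] gap 0.00039067143018707784
top far 0.20050000000000012 band 0.1301 lo,hi -0.19 0.1
```

arm_command(moves=[-1, 0.4, 0, 0, 0, 0, 0, -1, 0.4, 0, 0, 0, 0, 0])

```text
clock: 13.22
tcp_pos: [0.5425, 0.028, 0.0768]
orientation: [0.002, 0.646, 0.764, -0.0]
wrist_force: [-2.6, -5.1, 12.5]
finger_gap: 0.0002
grip_force: 5.8
```

```bash
python3 - <<'E'
from h import *
st()
slat('top')
E
```

```text
t 13.225 jig -0.0952 -0.001 0.0768 F -4.6 3.4 12.5
toolx [-0.166  0.986 -0.003] ax [-0.166  0.986] z [ 0.002 -0.003 -1.   ] gap 0.00018858017161619943
top far 0.20100000000000012 band 0.1308 lo,hi -0.2 0.01
```

arm_command(moves=[-1, 0.4, 0, 0, 0, 0, 0, -1, 0, 0, 0, 0, 0, 0])

```text
clock: 13.52
tcp_pos: [0.5425, 0.0281, 0.0769]
orientation: [0.002, 0.646, 0.763, -0.001]
wrist_force: [-2.9, -4.3, 11.7]
finger_gap: -0.0003
grip_force: 5.8
```

```bash
python3 - <<'E'
from h import *
st()
slat('top')
E
```

```text
t 13.525 jig -0.0951 -0.001 0.0769 F -3.8 3.6 11.7
toolx [-0.166  0.986 -0.004] ax [-0.166  0.986] z [ 0.002 -0.004 -1.   ] gap -0.0003036464414496284
top far 0.20100000000000012 band 0.1309 lo,hi -0.2 0.02
```

arm_command(moves=[-1, 0.5, 0, 0, 0, 0, 0, -1, 0.5, 0, 0, 0, 0, 0])

```text
clock: 13.82
tcp_pos: [0.5426, 0.0285, 0.077]
orientation: [0.003, 0.646, 0.763, -0.001]
wrist_force: [-2.1, -6.1, 12.1]
finger_gap: -0.0001
grip_force: 5.8
```

```bash
python3 - <<'E'
from h import *
st()
slat('top')
E
```

```text
t 13.825 jig -0.0947 -0.0012 0.077 F -5.6 3.1 12.1
toolx [-0.165  0.986 -0.005] ax [-0.166  0.986] z [ 0.003 -0.005 -1.   ] gap -0.00014114030794284464
top far 0.20100000000000012 band 0.1309 lo,hi -0.19 0.02
```

arm_command(moves=[-1, 0.7, 0, 0, 0, 0, 0, -1, 0.6, 0, 0, 0, 0, 0, -1, 0, 0, 0, 0, 0, 0, -1, 0, 0, 0, 0, 0, 0])

```text
clock: 14.38
tcp_pos: [0.5428, 0.0297, 0.0772]
orientation: [0.003, 0.646, 0.763, -0.001]
wrist_force: [-2.3, -6.0, 11.5]
finger_gap: -0.0
grip_force: 5.9
```

```bash
python3 - <<'E'
from h import *
st()
slat('top')
E
```

```text
t 14.375 jig -0.0936 -0.0016 0.0772 F -5.6 3.3 11.5
toolx [-0.165  0.986 -0.005] ax [-0.166  0.986] z [ 0.004 -0.005 -1.   ] gap -3.676868397198415e-05
top far 0.20100000000000012 band 0.1308 lo,hi -0.19 0.02
```

The finger is sliding in the cup, so the push is limited by friction. I'll carry on gently to the front ridge for a definite press.

arm_command(moves=[-1, 0.7, 0, 0, 0, 0, 0, -1, 0.7, 0, 0, 0, 0, 0, -1, 0, 0, 0, 0, 0, 0])

```text
clock: 14.8
tcp_pos: [0.543, 0.0311, 0.0773]
orientation: [0.003, 0.646, 0.763, -0.0]
wrist_force: [-2.6, -5.8, 11.9]
finger_gap: 0.0004
grip_force: 5.9
```

arm_command(moves=[-1, 0.7, 0, 0, 0, 0, 0, -1, 0, 0, 0, 0, 0, 0])

```text
clock: 15.05
tcp_pos: [0.543, 0.0318, 0.0774]
orientation: [0.003, 0.646, 0.763, -0.0]
wrist_force: [-0.8, -6.5, 12.5]
finger_gap: -0.0001
grip_force: 6.0
```

arm_command(moves=[-1, 0.7, 0, 0, 0, 0, 0, -1, 0.5, 0, 0, 0, 0, 0])

```text
clock: 15.3
tcp_pos: [0.543, 0.0328, 0.0775]
orientation: [0.004, 0.646, 0.763, -0.0]
wrist_force: [0.4, -7.0, 13.4]
finger_gap: -0.0
grip_force: 6.0
```

arm_command(moves=[-1, 0.5, 0, 0, 0, 0, 0, -1, 0, 0, 0, 0, 0, 0])

```text
clock: 15.55
tcp_pos: [0.5431, 0.0332, 0.0776]
orientation: [0.004, 0.646, 0.763, -0.0]
wrist_force: [-0.3, -7.1, 12.5]
finger_gap: -0.0002
grip_force: 6.1
```

```bash
python3 - <<'E'
from h import *
st()
slat('top')
E
```

```text
t 15.55 jig -0.0901 -0.0024 0.0776 F -7.0 1.5 12.5
toolx [-0.165  0.986 -0.006] ax [-0.166  0.986] z [ 0.005 -0.005 -1.   ] gap -0.0002408544631061842
top far 0.20100000000000012 band 0.1309 lo,hi -0.2 0.01
```

The slat is home at 0.201 and steady, with a 7 N push against the stop. Now I release by rising slowly while following the pad's arc forward, so nothing drags the clip back.

arm_command(moves=[-1, 0.3, 0, -2, 0, 0, 0, -1, 0.3, 0, -2, 0, 0, 0, -1, 0.4, 0, -2, 0, 0, 0, -1, 0.4, 0, -2, 0, 0, 0, -1, 0.5, 0, -2, 0, 0, 0, -1, 0.5, 0, -2, 0, 0, 0, -1, 0.5, 0, -2, 0, 0, 0, -1, 0.3, 0, -3, 0, 0, 0])

```text
clock: 16.6
tcp_pos: [0.5401, 0.0388, 0.0924]
orientation: [0.0, 0.646, 0.764, 0.0]
wrist_force: [0.1, -0.4, -0.5]
finger_gap: 0.0001
grip_force: 0.0
```

```bash
python3 - <<'E'
from h import *
st()
slat('top')
E
```

```text
t 16.6 jig -0.0841 -0.0004 0.0924 F -0.4 -0.1 -0.5
toolx [-0.167  0.986  0.   ] ax [-0.166  0.986] z [ 0.  0. -1.] gap 0.00014567368481854277
top far 0.20100000000000012 band 0.1307 lo,hi -0.19 0.03
```

The finger is free with no force on it, and the slat has stayed put. Rising straight up and checking.

arm_command(moves=[-1, -2, 0, -10, 0, 0, 0, -1, 0, 0, -30, 0, 0, 0, -1, 0, 0, -50, 0, 0, 0, -1, 0, 0, -40, 0, 0, 0, -1, 0, 0, 0, 0, 0, 0, -1, 0, 0, 0, 0, 0, 0])

```text
clock: 17.4
tcp_pos: [0.54, 0.037, 0.2219]
orientation: [-0.0, 0.645, 0.764, -0.0]
wrist_force: [-0.1, 0.3, 0.2]
finger_gap: -0.0004
grip_force: 0.0
```

```bash
python3 - <<'E'
from h import *
st();slat('top');slat('scene');b=read_camera('scene')[0]
cv2.imwrite('pics/c5.png',cv2.resize(b[200:330,220:480],(800,400),interpolation=cv2.INTER_CUBIC))
E
```

```text
t 17.4 jig -0.0859 -0.0 0.2219 F 0.3 0.1 0.2
toolx [-0.167  0.986  0.   ] ax [-0.166  0.986] z [-0.001  0.    -1.   ] gap -0.0003558245643262931
top far 0.20100000000000012 band 0.1304 lo,hi -0.01 0.02
scene far 0.20300000000000012 band 0.1318 lo,hi -0.19 -0.05
```

View pics/c5.png

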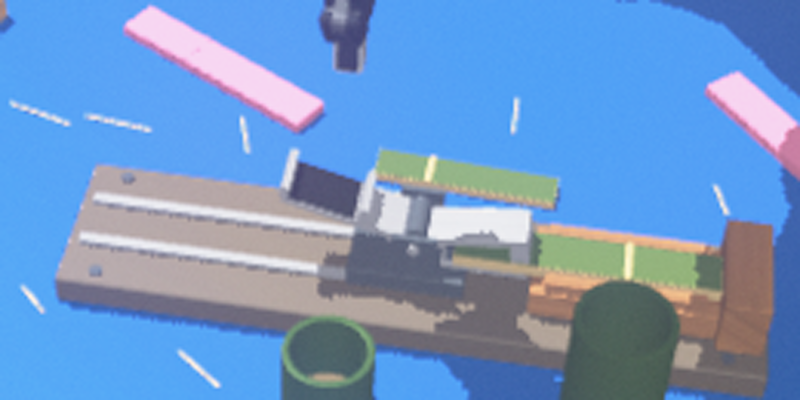

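The picture shows the slat against the block at (722,270) and the jaw shut on it at (520,240), with the fingers clear at (348,60). Nothing else has moved.

```bash
python3 -c "from workcell import *;print(hand_in())"
```

```text
the job is handed in; nothing more can be done
None
```

The slat is clamped in the jig: it lies against the end block with the jaw sprung shut on it, the push peaked at about 7 N, nothing else on the bench appears to have moved, and the job was handed in after about 17.5 s without a verdict being returned.

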